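Hang the work lamp on the boom and hold the boom at its mark

TASK

Hang the cordless work lamp by its handle on the hook at the end of the lamp boom and let go of it. Then take the boom by its head, squeeze in the lock button on the head's side and draw the boom out until the second long line of its scale (the 100 mm mark) stands at the mouth of the outer tube. Finish holding it there, button still squeezed in and the lamp hanging freely and still on the hook, so I can check the light on the vice jaws; leave the spray can, the socket and the screwdriver where they are.

Things in the scene. Friction and masses are not known exactly. Their poses are not given: they have to be found in the camera images.
- lamp: Loose cordless work lantern, 0.3 to 0.5 kg: round body 84 mm across, 75 mm tall (black foot and cap, white diffuser) under a stiff upright bail handle. Origin: centre of its underside, z up. The bail arch lies in its x-z plane; 8 mm steel uprights at x = -55 and +55 mm. Half a turn about z makes no difference. Hung by the bar's middle it hangs upright.
- lamp_handle (a point): Middle of the lamp's handle bar, 145 mm above its underside; axes as the lamp's. The bar is level, round, 12 mm thick, along x; the opening under it is 64 mm high down to the body and 102 mm wide. Gripped across from above some 30 mm to one side of the middle, the middle stays free for the hook.
- boom_stand: Lamp boom bolted to the bench: foot plate 120 x 120 mm, round post, level square outer tube of 28 mm (34 mm at its black end collar), axis 270 mm above the bench, highest part 286 mm. Origin: middle of the foot's underside, z up, x = the level direction in which the boom draws out. A fixed bench vice (186 mm high with the part in it) stands over 65 mm off the boom's line, at +y.
- tube_mouth (a point): Outer face of the outer tube's black end collar, on the boom axis, 150 mm from the post's axis, 270 mm above the bench; axes as boom_stand's. The scale is read here.
- boom (a joint): Scale reading in m: gap from tube mouth to the rear face of the black head (0 to 0.155); starts locked at 0.02. The sliding 20 mm square aluminium tube has lines on its top and button side every 10 mm from the head, long ones at 50, 100, 150 mm. A pin locks it at each line (2 mm play, not to be forced); button in, it slides with 1 N of friction and a spring draws it in with 2 N.
- boom_head (a point): Centre of the black head at the end of the sliding tube, on the boom axis, moving with it; axes as boom_stand's. The head is 60 mm long (x), 26 mm wide (y), 34 mm tall (z); its rear face is 30 mm behind this point. The lock button is in the middle of its +y side.
- button_face (a point): Centre of the lock button's face, a round steel button of 20 mm diameter on the head's +y side, 8 mm proud of it (21 mm from the boom axis) when out, 3 mm when in; axes as boom_stand's. Squeezed from above between the button and the side across from it, the head is 34 mm wide, 29 mm with the button in.
- lock_button (a joint): Travel of the lock button in m: 0 = out (boom locked), 0.005 = fully in; the pin is clear from 0.003 on. Pressed along boom_stand's -y, with 5 N to start it and 7 N to have it fully in; it springs out and locks when let go.
- boom_hook (a point): Seat of the hook: where the middle of the handle bar's axis lies when hung; 75 mm beyond boom_head along x, 7 mm below the boom axis; axes as boom_stand's. The hook is a 10 mm steel rod bent to an open-topped U in the boom's vertical plane; its underside is 16 mm below this point, its slot about 20 mm wide along x. The bar lies in it across the boom, along y.
- hook_tip (a point): Top of the hook's upturned tip, 20 mm beyond boom_hook along x and 18 mm above it; axes as boom_stand's. It points up and is free: the tip goes through the lamp's handle opening from beyond, bar above it, and the bar then comes down between tip and head.
- spray_can: Bystander: upright loose spray can, 66 mm diameter, 190 mm tall. Origin: centre of its underside.
- socket: Bystander: loose deep socket on end, 32 mm diameter, 64 mm tall. Origin: centre of its underside.
- driver: Bystander: loose screwdriver lying on the bench, about 200 mm long, handle to its -x.
Not all that is in view belongs to the job. There is more than one size of the lamp; the job needs the largest.

How it is judged:
On the way, in this order (a step that is already met when the one before it is completed fails the run):
1. the lamp hangs by its handle in the boom's hook, let go (distance between lamp_handle and boom_hook below 0.03 m and contact force between lamp and boom_stand above 1.5 N and contact force between lamp and the fingers below 0.2 N), for 0.3 s.
2. the lock button is squeezed in by the fingers before the boom is drawn out (value of joint lock_button above 0.003 m and contact force between the fingers and boom_stand above 2 N and distance of boom_head from where it was at the start of the episode below 0.02 m), for 0.1 s.
At the end, for the whole second after the job is handed in: The boom reads 100 mm within 4 mm, held by the fingers (over 2 N) with the lock button at least 3 mm in, and the lamp hangs in the hook by its handle (handle centre within 30 mm of the hook point), within 20 degrees of upright, clear of the bench, still (under 60 mm/s) and not touched by the robot (all of step 1 and value of joint boom between 0.096 and 0.104 m and value of joint lock_button above 0.003 m and contact force between the fingers and boom_stand above 2 N and contact force between lamp and the arm below 0.2 N and height (world z) of lamp above 0.09 m and angle between lamp's own z axis and vertical below 0.35 rad and linear speed of lamp below 0.06 m/s); the arm keeps its last pose, push and grip.
It fails at once if a bystander is knocked over or moved more than 20 mm (distance of any of spray_can, socket, driver from where it was at the start of the episode above 0.02 m).
It also fails if it takes over 64 s, if anything falls off the work surface, if the arm or the gripper's body presses on something with over 40 N, if the wrist force passes 120 N, or if a joint passes its speed limit or range.

ROBOT

A 6-joint arm with a two-finger parallel gripper is mounted at the origin on the work surface. World frame = base frame: x ahead of the robot, y to its left, z up, the work surface at z = 0. Lengths are in m, angles in rad, forces in N, time in s.
With the tool pointing down it reaches from about 0.375 to 0.975 m from the base axis. Payload 3.8 kg.
Tool frame: the origin (TCP) lies at the very end of the fingers, on their centre line; the grasp point (between the pads) lies bot.hold_point_z behind it (bot.hold_point_z is the distance from the TCP to the grasp point, in m); z points along the fingers, y is the line along which they close (so a half turn about z gives the same grasp; the last joint's range is limited). The gripper opens to 88 mm and grips with 3 to 60 N. Pads are 18 mm wide; open, the fingers measure 123 mm over their backs; the gripper's body (75 mm by 187 mm) begins 45 mm behind the grasp point.
Start: joints at [-1.336, 0.264, 1.604, -0, 1.274, -0.037], TCP at [0.181, -0.65, 0.239] pointing down, gripper open.
Joint ranges: [-2.63, 2.63], [-0.94, 2.18], [0.31, 2.57], [-1.31, 4.45], [0, 2.66], [-2.55, 2.55]. Speed limits (rad/s): [2.57, 2.57, 3.14, 3.14, 3.14, 3.14].

INTERFACE

Orientations are given as a 3x3 rotation matrix whose columns are the frame's x, y, z axes.
In Python, from rig import bot gives the robot as it stands.
- The arm moves only by the shell command python3 -m inch 'ROWS' [FORCE]. ROWS is JSON, a list of rows, each an object of numbers: "x", "y", "z": the shift along the tool's x, y, z in m; "rx", "ry", "rz": the turn, a rotation vector about the tool's x, y, z in degrees; "claw": the opening, from -1 (shut) to 1 (fully open). In form: [{"x": .., "y": .., "z": .., "rx": .., "ry": .., "rz": .., "claw": ..}, ...]. A call has 1 to 5 rows; each row is the pose to reach, as a shift and turn from the pose commanded when the call began, along the tool's axes at that moment; what a row does not reach only later rows make up. A row lasts 1/8 s, in which the tool goes at most 62.5 mm and 10.7 degrees, less where a joint would pass 70% of its speed; a pose out of reach is approached as far as the arm can. A call with a gripper value outside its range is refused whole. The fingers move at their own pace and stop on an object; FORCE is the grip in N (left out, the last holds). Time passes only in rows, so rows that repeat a pose let the fingers close. It gives the time, the measured TCP pose, the force, the opening and the grip force at its end, in the units of the state.
- bot.get_obs(): the state, without advancing time (a new reading comes with each control period).
- bot.get_image(name): name is "scene" or "side" or "wrist"; returns a dict with "frame" (480x640x3 uint8, red, green, blue), "fx", "fy", "cx", "cy" (pixels), "cam_to_world" (4x4, takes a point from camera to world coordinates). Camera axes: x right, y up, looking along -z (the intrinsics and any distortion apply to the point x, -y, -z); pixel columns grow to the right and rows downward; lengths in m; the calibration is good to about 2 mm. A picture is of the moment at which its call begins. There is no depth.
- bot.job_done(): hands the job in; it is judged then, once.
The state is a dict: "t": time; "qpos": joint angles; "joint_velocities": joint speeds; "joint_torque": joint torques, N m; "tcp_pos": TCP position; "ee_rot": TCP orientation; "wrist_force": force on the tool from outside, world axes, zero at the start; "ft_torque": the same for the moment, N m; "width": finger opening in m; "grasp_force": force on a finger pad.
Only numpy, scipy, OpenCV 4.12 (cv2) and the standard library are available. Lean on these libraries where they do the work, as an engineer would, in place of code of your own. Each camera call takes 0.05 s, during which the arm holds its last target. There are 200 camera calls.

## Working session

There is one attempt and no reset: what is moved stays moved. The work goes in short steps, Python scripts to look and compute and a shell command to move; the robot and the scene stay as the last step left them, time stands still between calls to the robot, and variables do not carry over. Pictures are saved under pics/ and viewed, at most 10 in all, crops included, and the job is handed in when it is done.

```bash
mkdir -p pics; ls; cat > h.py <<'E'
import numpy as np, cv2
from rig import bot
def grab(n,save=None):
    d=bot.get_image(n)
    if save: cv2.imwrite(save,d["frame"][:,:,::-1])
    return d
def ray(d,u,v):
    T=np.array(d["cam_to_world"]);k=d.get("dist")
    p=np.array([(u-d["cx"])/d["fx"],-(v-d["cy"])/d["fy"],-1.])
    return T[:3,3],T[:3,:3]@p
def onz(d,u,v,z):
    o,r=ray(d,u,v); return o+r*(z-o[2])/r[2]
def tri(a,b):
    (o1,r1),(o2,r2)=a,b
    A=np.c_[r1,-r2]; s=np.linalg.lstsq(A,o2-o1,rcond=None)[0]
    p,q=o1+r1*s[0],o2+r2*s[1]; return (p+q)/2,np.linalg.norm(p-q)
def proj(d,P):
    T=np.linalg.inv(np.array(d["cam_to_world"])); p=T[:3,:3]@np.array(P)+T[:3,3]
    return d["cx"]+d["fx"]*p[0]/-p[2], d["cy"]-d["fy"]*p[1]/-p[2]
E
python3 - <<'E'
from h import *
for n in("scene","side"):
    d=grab(n,f"pics/{n}0.png"); print(n,{k:(np.round(v,3).tolist() if not np.isscalar(v) else v) for k,v in d.items() if k!="frame"})
o=bot.get_obs();print(o["ee_rot"],bot.hold_point_z,o["width"])
E
```

```text
pics
scene {'fx': 607.9334092405356, 'fy': 607.9334092405356, 'cx': 321.1978646746594, 'cy': 236.318351909969, 'cam_to_world': [[-0.637, -0.644, 0.425, 1.133], [0.771, -0.524, 0.361, 0.454], [-0.01, 0.557, 0.83, 1.368], [0.0, 0.0, 0.0, 1.0]]}
side {'fx': 569.5624496943316, 'fy': 569.5624496943316, 'cx': 319.9681715820252, 'cy': 239.7506874174881, 'cam_to_world': [[-0.903, 0.324, -0.281, 0.194], [-0.429, -0.666, 0.61, 0.673], [0.01, 0.672, 0.741, 1.049], [0.0, 0.0, 0.0, 1.0]]}
[[ 9.63298003e-01  2.68433861e-01 -4.68070815e-04]
 [ 2.68434259e-01 -9.63296008e-01  1.96220635e-03]
 [ 7.58318792e-05 -2.01583570e-03 -9.99997965e-01]] 0.0187 0.08782786818676139
```

View pics/scene0.png

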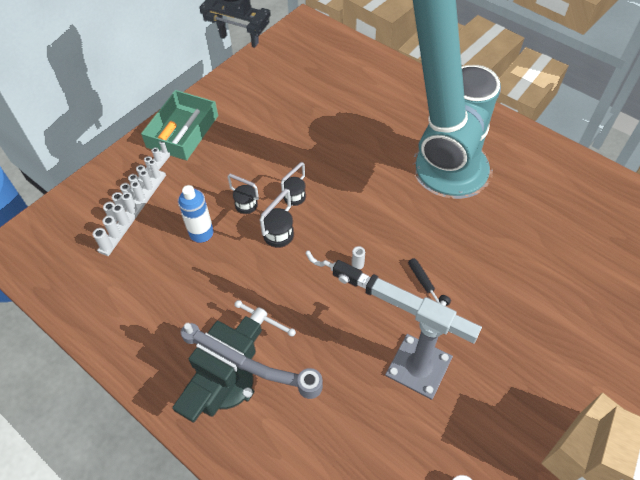

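View pics/side0.png

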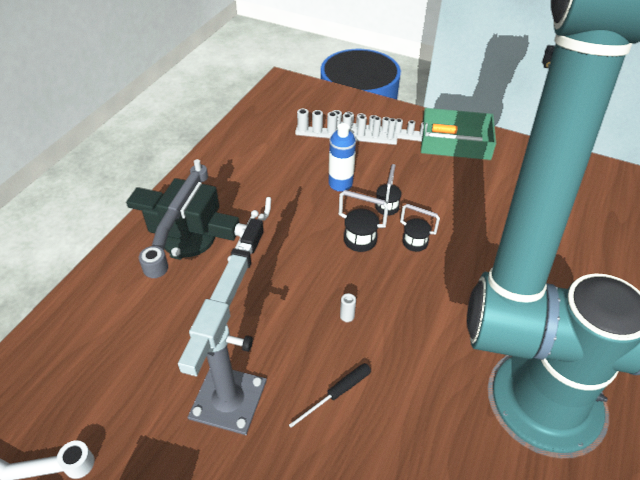

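Lamp candidates: scene (278,225) large, (294,190) small, (245,199) small; in side these are (361,230), (388,198) and (416,235). I choose the one at (278,225)/(361,230), which is visibly largest. The boom head is at scene (348,273) and side (251,237). The spray can stands left of the lamp and the socket is at scene (358,257).

```bash
python3 - <<'E'
import cv2,numpy as np
a=cv2.imread("pics/scene0.png")[160:310,220:420];b=cv2.imread("pics/side0.png")[160:310,220:420]
f=lambda i:cv2.resize(i,None,fx=4,fy=4,interpolation=cv2.INTER_CUBIC)
cv2.imwrite("pics/c1.png",f(a));cv2.imwrite("pics/c2.png",f(b))
E
```

```text
(no output)
```

View pics/c1.png

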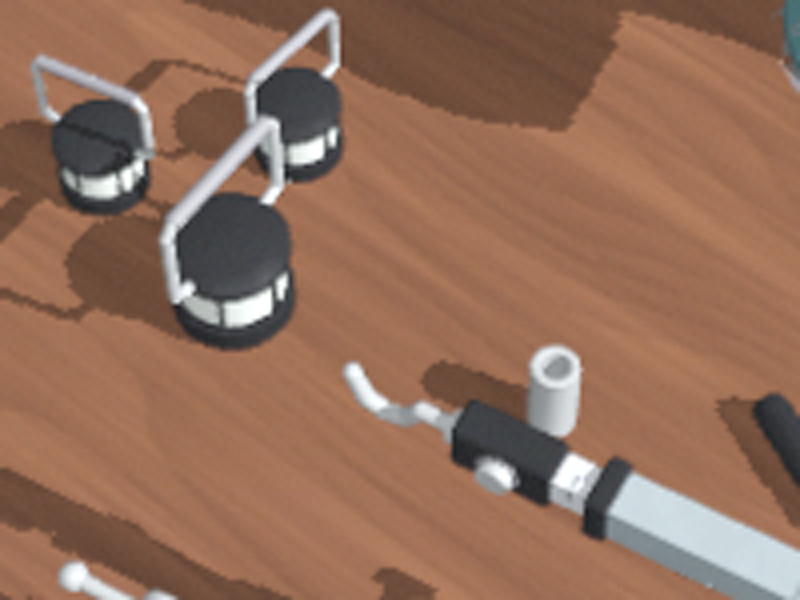

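View pics/c2.png

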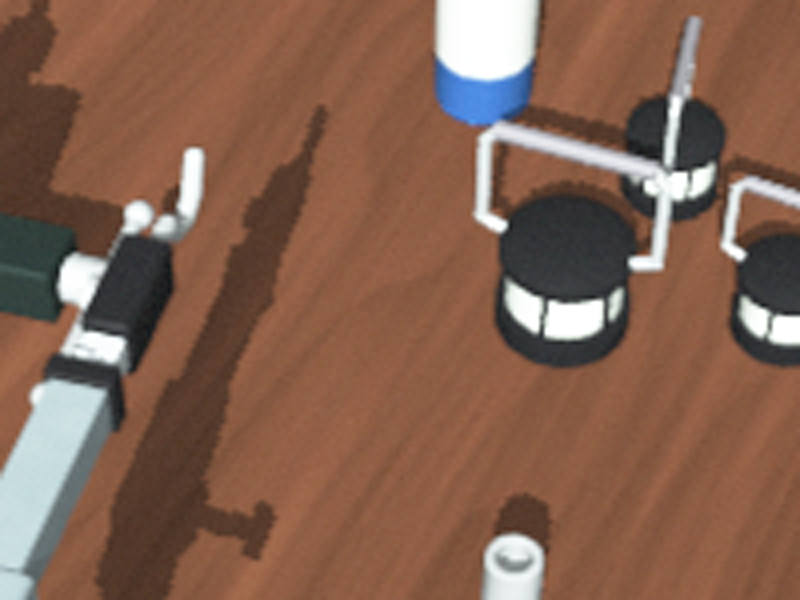

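Crop: the chosen lamp is the largest, with handle bar ends at scene (263,215) and (287,191) and at side (342,192) and (385,203). The hook tip is at scene (307,252) and side (269,198).

```bash
python3 - <<'E'
from h import *
s=bot.get_image("scene");d=bot.get_image("side")
c=lambda u,v,o=160:(220+u/4,o+v/4)
A,B=c(172,222),c(270,125);L,R=c(490,130),c(662,172)
for x,y,n in((A,L,"AL"),(B,R,"BR"),(A,R,"AR"),(B,L,"BL"),(c(350,368),c(196,153),"tip"),(c(463,418),c(146,238),"headfronttop"),(c(619,491),c(82,385),"tubetop")):
    print(n,*np.round(tri(ray(s,*x),ray(d,*y))[0],4),round(tri(ray(s,*x),ray(d,*y))[1],4))
for n,p in (("scene A",A),("B",B)): print(n,onz(s,*p,.145).round(4))
for n,p in (("side L",L),("R",R)): print(n,onz(d,*p,.145).round(4))
for im,p,z in((s,c(463,418),.287),(d,c(146,238),.287),(s,c(619,491),.284),(d,c(82,385),.284),(s,(478,328),.284),(d,(191,362),.284)): print(onz(im,*p,z).round(4))
print("socket",onz(s,*c(555,365),.064),onz(d,*c(515,555),.064));print("can",onz(s,188,190,.19),onz(d,344,130,.19))
E
```

```text
AL 0.5523 -0.2262 0.1485 0.0018
BR 0.4521 -0.2355 0.145 0.0062
AR 0.4859 -0.3096 0.045 0.048
BL 0.5162 -0.1626 0.2351 0.036
tip 0.6237 -0.0173 0.2778 0.0012
headfronttop 0.613 0.0506 0.285 0.0026
tubetop 0.5952 0.1388 0.2817 0.0019
scene A [ 0.5501 -0.2291  0.145 ]
B [ 0.4543 -0.2323  0.145 ]
side L [ 0.5539 -0.2286  0.145 ]
R [ 0.4515 -0.2396  0.145 ]
[0.6147 0.0526 0.287 ]
[0.6118 0.0507 0.287 ]
[0.5969 0.1404 0.284 ]
[0.5939 0.1394 0.284 ]
[0.5509 0.3562 0.284 ]
[0.5531 0.3539 0.284 ]
socket [ 0.44034124 -0.00960897  0.064     ] [ 0.43988054 -0.01182704  0.064     ]
can [ 0.63125169 -0.40023528  0.19      ] [ 0.62392632 -0.39172813  0.19      ]
```

```bash
cat >> h.py <<'E'
def go(p,yaw):
    "tool-frame shift and rz for target TCP p, tool x yaw (deg), tool down"
    o=bot.get_obs();R=np.array(o["ee_rot"]);t=np.radians(yaw)
    D=np.array([[np.cos(t),np.sin(t),0],[np.sin(t),-np.cos(t),0],[0,0,-1.]])
    print("shift",(R.T@(np.array(p)-o["tcp_pos"])).round(4),"rot",np.degrees(cv2.Rodrigues(R.T@D)[0].ravel()).round(2),"now",np.round(o["tcp_pos"],4),"t",o["t"])
E
python3 -m inch '[{"x":0.05,"y":-0.04,"z":-0.02},{"x":0.09,"y":-0.075,"z":-0.02},{"x":0.13,"y":-0.11,"z":-0.02},{"x":0.17,"y":-0.14,"z":-0.02},{"x":0.21,"y":-0.17,"z":-0.02}]'
python3 - <<'E'
from h import *
go([.472,-.234,.26],4)
E
```

```text
shift [ 0.3919 -0.3224 -0.0217] rot [-8.000e-02  1.000e-02  1.158e+01] now [ 0.1811 -0.6498  0.2378] t 0.2invalid input at $[0]: expected keys x, y, z, rx, ry, rz, claw
```

```bash

python3 -m inch '[{"x":0.05,"y":-0.04,"z":-0.02,"rx":0,"ry":0,"rz":0,"claw":1},{"x":0.09,"y":-0.075,"z":-0.02,"rx":0,"ry":0,"rz":0,"claw":1},{"x":0.13,"y":-0.11,"z":-0.02,"rx":0,"ry":0,"rz":0,"claw":1},{"x":0.17,"y":-0.14,"z":-0.02,"rx":0,"ry":0,"rz":0,"claw":1},{"x":0.21,"y":-0.17,"z":-0.02,"rx":0,"ry":0,"rz":0,"claw":1}]'
python3 - <<'E'
from h import *
go([.472,-.234,.26],4)
s=bot.get_image("scene")
for a,b in(((294,190),(388,198)),((245,199),(416,235))): print(onz(s,*a,.04),onz(s,*b,.04))
E
```

```text
t: 0.82
tcp_pos: [0.3385, -0.4285, 0.2587]
ee_rot: [[0.963, 0.268, 0.0], [0.268, -0.963, -0.0], [0.0, 0.0, -1.0]]
wrist_force: [0.4, 0.5, -0.4]
width: 0.0882
grasp_force: 0.0
shift [ 0.1807 -0.1516 -0.0013] rot [ 0.000e+00 -1.000e-02  1.156e+01] now [ 0.3385 -0.4285  0.2587] t 0.825
[ 0.3813862  -0.28014818  0.04      ] [ 0.23962694 -0.0615779   0.04      ]
[ 0.49012066 -0.36413296  0.04      ] [0.29233458 0.06761549 0.04      ]
```

```bash

python3 -m inch '[{"x":0.04,"y":-0.035,"z":0,"rx":0,"ry":0,"rz":3,"claw":1},{"x":0.08,"y":-0.07,"z":0,"rx":0,"ry":0,"rz":6,"claw":1},{"x":0.13,"y":-0.11,"z":0,"rx":0,"ry":0,"rz":9,"claw":1},{"x":0.181,"y":-0.152,"z":0,"rx":0,"ry":0,"rz":11.6,"claw":1},{"x":0.181,"y":-0.152,"z":0,"rx":0,"ry":0,"rz":11.6,"claw":1}]'
python3 - <<'E'
from h import *
go([.472,-.234,.26],4)
d=grab("wrist","pics/w1.png");print(np.round(d["cam_to_world"],3),d["fx"],d["cx"],d["cy"])
E
```

```text
t: 1.5
tcp_pos: [0.473, -0.232, 0.2586]
ee_rot: [[0.997, 0.075, 0.0], [0.075, -0.997, 0.001], [0.0, -0.001, -1.0]]
wrist_force: [-0.2, -0.4, -0.4]
width: 0.0883
grasp_force: 0.0
shift [-0.0011  0.0019 -0.0014] rot [-0.05 -0.02  0.28] now [ 0.473  -0.232   0.2586] t 1.5
[[ 0.075  0.953  0.295  0.549]
 [-0.997  0.072  0.021 -0.226]
 [-0.001 -0.296  0.955  0.405]
 [ 0.     0.     0.     1.   ]] 379.57007297399014 323.47781150382065 234.83525081846176
```

View pics/w1.png

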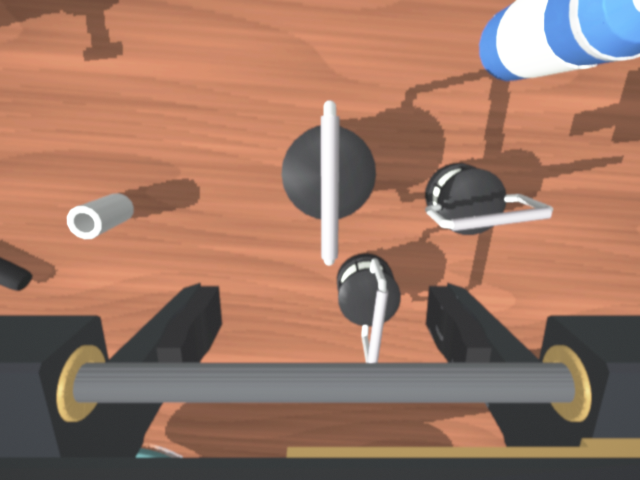

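The wrist view shows the lamp bar from (330,103) to (330,262), nearly aligned with the tool. The small lamp's handle near (375,320) is below and beside the finger zone.

```bash

python3 - <<'E'
from h import *
d=bot.get_image("wrist")
a=onz(d,330,104,.145);b=onz(d,330,261,.145);print(a,b,np.linalg.norm(a-b))
u=(a-b)/np.linalg.norm(a-b);c=(a+b)/2;yaw=np.degrees(np.arctan2(u[1],u[0]));print("centre",c,yaw)
g=c-.03*u; print(g)
go([g[0],g[1],.145-bot.hold_point_z],yaw)
E
```

```text
[ 0.55725871 -0.23107874  0.145     ] [ 0.44891294 -0.23969416  0.145     ] 0.10868777782079896
centre [ 0.50308582 -0.23538645  0.145     ] 4.54646828790301
[ 0.47318022 -0.23776448  0.145     ]
shift [0.0015 0.0033 0.1322] rot [ 0.02  0.04 -0.41] now [ 0.4716 -0.2346  0.2585] t 1.6
```

```bash

python3 -m inch '[{"x":0.0015,"y":0.0035,"z":0.03,"rx":0,"ry":0,"rz":-0.4,"claw":1},{"x":0.0015,"y":0.0035,"z":0.065,"rx":0,"ry":0,"rz":-0.4,"claw":1},{"x":0.0015,"y":0.0035,"z":0.1,"rx":0,"ry":0,"rz":-0.4,"claw":1},{"x":0.0015,"y":0.0035,"z":0.132,"rx":0,"ry":0,"rz":-0.4,"claw":1},{"x":0.0015,"y":0.0035,"z":0.132,"rx":0,"ry":0,"rz":-0.4,"claw":1}]'
python3 -m inch '[{"x":0,"y":0,"z":0,"rx":0,"ry":0,"rz":0,"claw":0},{"x":0,"y":0,"z":0,"rx":0,"ry":0,"rz":0,"claw":-0.5},{"x":0,"y":0,"z":0,"rx":0,"ry":0,"rz":0,"claw":-1},{"x":0,"y":0,"z":0,"rx":0,"ry":0,"rz":0,"claw":-1},{"x":0,"y":0,"z":0,"rx":0,"ry":0,"rz":0,"claw":-1}]' 60
```

```text
t: 2.22
tcp_pos: [0.4698, -0.2389, 0.1238]
ee_rot: [[0.997, 0.074, -0.006], [0.074, -0.997, 0.003], [-0.006, -0.003, -1.0]]
wrist_force: [0.4, -0.6, 0.4]
width: 0.0882
grasp_force: 0.0
t: 2.85
tcp_pos: [0.4733, -0.2384, 0.127]
ee_rot: [[0.997, 0.076, 0.0], [0.076, -0.997, -0.0], [0.0, 0.0, -1.0]]
wrist_force: [0.7, -0.5, -0.7]
width: 0.0404
grasp_force: 0.0
```

```bash

python3 -m inch '[{"x":0,"y":0,"z":0,"rx":0,"ry":0,"rz":0,"claw":-1},{"x":0,"y":0,"z":0,"rx":0,"ry":0,"rz":0,"claw":-1},{"x":0,"y":0,"z":0,"rx":0,"ry":0,"rz":0,"claw":-1},{"x":0,"y":0,"z":0,"rx":0,"ry":0,"rz":0,"claw":-1},{"x":0,"y":0,"z":0,"rx":0,"ry":0,"rz":0,"claw":-1}]' 60
python3 -m inch '[{"x":0,"y":0,"z":0,"rx":0,"ry":0,"rz":0,"claw":-1},{"x":0,"y":0,"z":-0.01,"rx":0,"ry":0,"rz":0,"claw":-1},{"x":0,"y":0,"z":-0.02,"rx":0,"ry":0,"rz":0,"claw":-1},{"x":0,"y":0,"z":-0.03,"rx":0,"ry":0,"rz":0,"claw":-1},{"x":0,"y":0,"z":-0.04,"rx":0,"ry":0,"rz":0,"claw":-1}]'
```

```text
t: 3.48
tcp_pos: [0.4731, -0.2383, 0.1268]
ee_rot: [[0.997, 0.076, -0.0], [0.076, -0.997, 0.0], [-0.0, -0.0, -1.0]]
wrist_force: [-0.9, 1.8, 1.6]
width: 0.0097
grasp_force: 58.9
t: 4.1
tcp_pos: [0.4732, -0.2386, 0.1676]
ee_rot: [[0.997, 0.076, 0.0], [0.076, -0.997, -0.0], [0.0, 0.0, -1.0]]
wrist_force: [0.3, -0.4, -3.5]
width: 0.0097
grasp_force: 59.5
```

```bash

python3 -m inch '[{"x":0,"y":0,"z":-0.02,"rx":0,"ry":0,"rz":0,"claw":-1},{"x":0,"y":0,"z":-0.05,"rx":0,"ry":0,"rz":0,"claw":-1},{"x":0,"y":0,"z":-0.08,"rx":0,"ry":0,"rz":0,"claw":-1},{"x":0,"y":0,"z":-0.105,"rx":0,"ry":0,"rz":0,"claw":-1},{"x":0,"y":0,"z":-0.117,"rx":0,"ry":0,"rz":0,"claw":-1}]'
python3 - <<'E'
from h import *
go([.6075,-.078,.285],11.4)
E
```

```text
t: 4.72
tcp_pos: [0.4738, -0.2389, 0.286]
ee_rot: [[0.997, 0.076, 0.003], [0.076, -0.997, -0.002], [0.003, 0.002, -1.0]]
wrist_force: [0.4, -0.1, -3.1]
width: 0.0097
grasp_force: 59.5
shift [ 0.1455 -0.1502  0.0011] rot [ 0.11 -0.15 -7.03] now [ 0.4738 -0.2389  0.286 ] t 4.725
```

```bash

python3 -m inch '[{"x":0.015,"y":-0.015,"z":0,"rx":0,"ry":0,"rz":-1,"claw":-1},{"x":0.035,"y":-0.035,"z":0,"rx":0,"ry":0,"rz":-2,"claw":-1},{"x":0.055,"y":-0.057,"z":0,"rx":0,"ry":0,"rz":-3,"claw":-1},{"x":0.075,"y":-0.078,"z":0,"rx":0,"ry":0,"rz":-4,"claw":-1},{"x":0.095,"y":-0.098,"z":0,"rx":0,"ry":0,"rz":-5,"claw":-1}]'
python3 - <<'E'
from h import *
go([.6075,-.078,.285],11.4)
E
```

```text
t: 5.35
tcp_pos: [0.5605, -0.1326, 0.2829]
ee_rot: [[0.987, 0.163, -0.001], [0.163, -0.987, 0.0], [-0.001, -0.001, -1.0]]
wrist_force: [0.3, -0.0, -3.2]
width: 0.0097
grasp_force: 59.5
shift [ 0.0553 -0.0462 -0.0021] rot [-0.04  0.08 -1.99] now [ 0.5605 -0.1326  0.2829] t 5.35
```

```bash

python3 -m inch '[{"x":0.015,"y":-0.013,"z":-0.002,"rx":0,"ry":0,"rz":-1,"claw":-1},{"x":0.03,"y":-0.026,"z":-0.002,"rx":0,"ry":0,"rz":-2,"claw":-1},{"x":0.045,"y":-0.038,"z":-0.002,"rx":0,"ry":0,"rz":-2,"claw":-1},{"x":0.055,"y":-0.046,"z":-0.002,"rx":0,"ry":0,"rz":-2,"claw":-1},{"x":0.055,"y":-0.046,"z":-0.002,"rx":0,"ry":0,"rz":-2,"claw":-1}]'
python3 - <<'E'
from h import *
go([.6075,-.078,.285],11.4)
ims=[grab(n)["frame"] for n in("wrist","scene","side")]
w,a,b=ims
f=lambda i,s:cv2.resize(i,s,interpolation=cv2.INTER_CUBIC)
out=np.vstack([np.hstack([f(a[150:300,240:440],(400,300)),f(b[130:280,200:400],(400,300))]),np.hstack([f(w,(400,300)),np.zeros((300,400,3),np.uint8)])])
cv2.imwrite("pics/m1.png",out[:,:,::-1])
E
```

```text
t: 5.98
tcp_pos: [0.6077, -0.0786, 0.2856]
ee_rot: [[0.98, 0.198, -0.0], [0.198, -0.98, -0.0], [-0.0, 0.0, -1.0]]
wrist_force: [-0.2, -0.1, -3.1]
width: 0.0098
grasp_force: 59.5
shift [-0.0001 -0.0006  0.0006] rot [0.   0.01 0.03] now [ 0.6077 -0.0786  0.2856] t 5.975
```

View pics/m1.png

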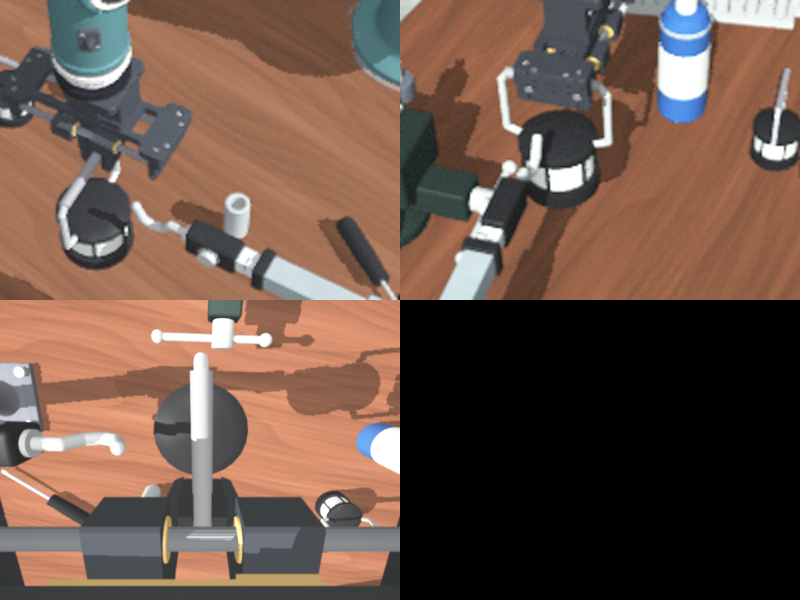

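In the wrist panel the hook tip is at about (190,232) in full pixels and the bar's far end at (322,88). The lamp hangs upright in the fingers, and the hook faces the handle opening.

```bash

python3 - <<'E'
from h import *
d=bot.get_image("wrist")
tip=onz(d,190,232,.281);print("tip",tip, "headfront", onz(d,45,230,.27))
print("bar end",onz(d,322,92,.304))
u=np.array([.197,-.980]);v=np.array([.980,.197])
hook=tip[:2]-.02*u;print("hook wrist",hook)
for hk in (hook,np.array([.6215,.0065])):
    g=hk-.03*v; print(g); go([g[0],g[1],.285],11.4)
E
```

```text
tip [ 0.62651378 -0.01913974  0.281     ] headfront [0.6106664  0.04740736 0.27      ]
bar end [ 0.68938322 -0.06247116  0.304     ]
hook wrist [6.22573781e-01 4.60257572e-04]
[ 0.59317378 -0.00544974]
shift [ 0.0012 -0.0754  0.0007] rot [ 0.01  0.02 -0.06] now [ 0.6068 -0.0797  0.2857] t 6.175
[5.921e-01 5.900e-04]
shift [ 0.0013 -0.0816  0.0007] rot [ 0.01  0.02 -0.06] now [ 0.6068 -0.0797  0.2857] t 6.175
```

```bash

python3 -m inch '[{"x":0.001,"y":-0.012,"z":-0.002,"rx":0,"ry":0,"rz":0,"claw":-1},{"x":0.001,"y":-0.028,"z":-0.002,"rx":0,"ry":0,"rz":0,"claw":-1},{"x":0.001,"y":-0.045,"z":-0.002,"rx":0,"ry":0,"rz":0,"claw":-1},{"x":0.001,"y":-0.062,"z":-0.002,"rx":0,"ry":0,"rz":0,"claw":-1},{"x":0.001,"y":-0.072,"z":-0.002,"rx":0,"ry":0,"rz":0,"claw":-1}]'
python3 -m inch '[{"x":0,"y":-0.004,"z":0,"rx":0,"ry":0,"rz":0,"claw":-1},{"x":0,"y":-0.006,"z":0,"rx":0,"ry":0,"rz":0,"claw":-1},{"x":0,"y":-0.006,"z":0,"rx":0,"ry":0,"rz":0,"claw":-1}]'
python3 - <<'E'
from h import *
ims=[grab(n)["frame"] for n in("wrist","scene","side")]
w,a,b=ims
f=lambda i,s:cv2.resize(i,s,interpolation=cv2.INTER_CUBIC)
out=np.vstack([np.hstack([f(a[190:310,260:420],(400,300)),f(b[160:280,200:360],(400,300))]),np.hstack([f(w[:300,120:520],(400,300)),np.zeros((300,400,3),np.uint8)])])
cv2.imwrite("pics/m2.png",out[:,:,::-1])
E
```

```text
t: 6.8
tcp_pos: [0.5936, -0.0068, 0.2878]
ee_rot: [[0.98, 0.198, 0.0], [0.198, -0.98, 0.0], [0.0, -0.0, -1.0]]
wrist_force: [-0.2, -0.9, -3.4]
width: 0.0096
grasp_force: 59.5
t: 7.18
tcp_pos: [0.5929, -0.0027, 0.2877]
ee_rot: [[0.98, 0.197, 0.0], [0.197, -0.98, -0.0], [-0.0, 0.0, -1.0]]
wrist_force: [-0.8, 0.5, -2.3]
width: 0.0099
grasp_force: 59.5
```

View pics/m2.png

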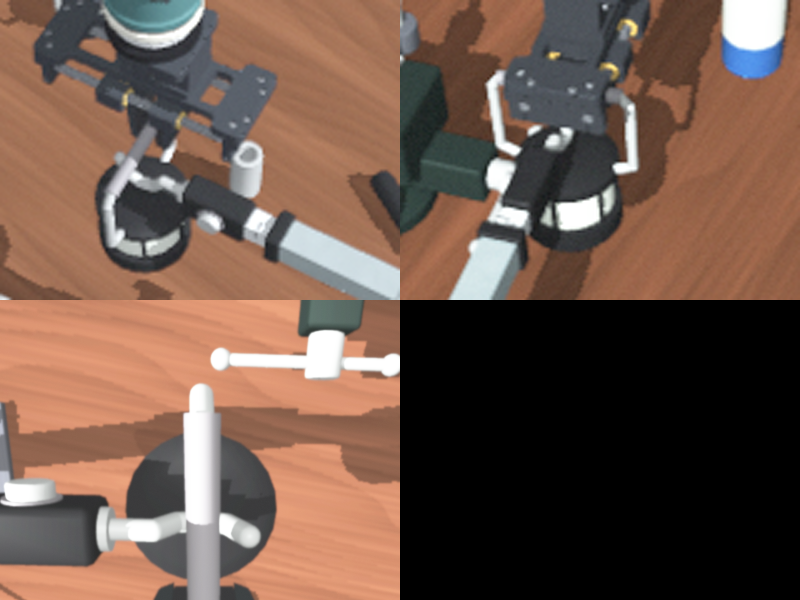

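The wrist view shows the bar (u≈203 in the crop) between the head front (105) and the tip (250), right over the seat. Lowering.

```bash

python3 -m inch '[{"x":0,"y":0,"z":0.008,"rx":0,"ry":0,"rz":0,"claw":-1},{"x":0,"y":0,"z":0.017,"rx":0,"ry":0,"rz":0,"claw":-1},{"x":0,"y":0,"z":0.026,"rx":0,"ry":0,"rz":0,"claw":-1},{"x":0,"y":0,"z":0.034,"rx":0,"ry":0,"rz":0,"claw":-1},{"x":0,"y":0,"z":0.036,"rx":0,"ry":0,"rz":0,"claw":-1}]'
python3 -m inch '[{"x":0,"y":0,"z":0.002,"rx":0,"ry":0,"rz":0,"claw":-1},{"x":0,"y":0,"z":0.004,"rx":0,"ry":0,"rz":0,"claw":-1},{"x":0,"y":0,"z":0.004,"rx":0,"ry":0,"rz":0,"claw":-1}]'
```

```text
t: 7.95
tcp_pos: [0.5922, -0.0025, 0.2505]
ee_rot: [[0.98, 0.197, -0.002], [0.197, -0.98, 0.0], [-0.002, -0.0, -1.0]]
wrist_force: [-0.4, -0.3, -3.1]
width: 0.0095
grasp_force: 59.5
t: 8.32
tcp_pos: [0.5928, -0.0025, 0.2478]
ee_rot: [[0.98, 0.197, 0.0], [0.197, -0.98, 0.0], [0.0, 0.0, -1.0]]
wrist_force: [-0.2, 0.6, -2.9]
width: 0.0094
grasp_force: 59.5
```

```bash

python3 -m inch '[{"x":0,"y":0,"z":0.002,"rx":0,"ry":0,"rz":0,"claw":-1},{"x":0,"y":0,"z":0.003,"rx":0,"ry":0,"rz":0,"claw":-1},{"x":0,"y":0,"z":0.003,"rx":0,"ry":0,"rz":0,"claw":-1}]'
python3 -m inch '[{"x":0,"y":0,"z":0.001,"rx":0,"ry":0,"rz":0,"claw":-1},{"x":0,"y":0,"z":0.001,"rx":0,"ry":0,"rz":0,"claw":-1}]'
```

```text
t: 8.7
tcp_pos: [0.593, -0.0025, 0.2452]
ee_rot: [[0.98, 0.197, 0.001], [0.197, -0.98, -0.0], [0.001, 0.0, -1.0]]
wrist_force: [0.4, -0.1, -0.9]
width: 0.0097
grasp_force: 59.2
t: 8.95
tcp_pos: [0.593, -0.0025, 0.2445]
ee_rot: [[0.98, 0.197, 0.001], [0.197, -0.98, -0.0], [0.001, 0.0, -1.0]]
wrist_force: [-1.9, -0.5, 2.9]
width: 0.0097
grasp_force: 58.8
```

```bash

python3 -m inch '[{"x":0,"y":0,"z":-0.001,"rx":0,"ry":0,"rz":0,"claw":-1},{"x":0,"y":0,"z":-0.001,"rx":0,"ry":0,"rz":0,"claw":-0.7},{"x":0,"y":0,"z":-0.001,"rx":0,"ry":0,"rz":0,"claw":-0.4},{"x":0,"y":0,"z":-0.001,"rx":0,"ry":0,"rz":0,"claw":-0.2},{"x":0,"y":0,"z":-0.001,"rx":0,"ry":0,"rz":0,"claw":-0.2}]'
python3 - <<'E'
from h import *
ims=[grab(n)["frame"] for n in("wrist","scene","side")]
w,a,b=ims
f=lambda i,s:cv2.resize(i,s,interpolation=cv2.INTER_CUBIC)
out=np.vstack([np.hstack([f(a[190:310,260:420],(400,300)),f(b[160:280,200:360],(400,300))]),np.hstack([f(w[:300,120:520],(400,300)),np.zeros((300,400,3),np.uint8)])])
cv2.imwrite("pics/m3.png",out[:,:,::-1])
E
```

```text
t: 9.57
tcp_pos: [0.5928, -0.0025, 0.2446]
ee_rot: [[0.98, 0.197, -0.0], [0.197, -0.98, -0.0], [-0.0, 0.0, -1.0]]
wrist_force: [0.2, 0.8, -0.5]
width: 0.0352
grasp_force: 0.0
```

View pics/m3.png

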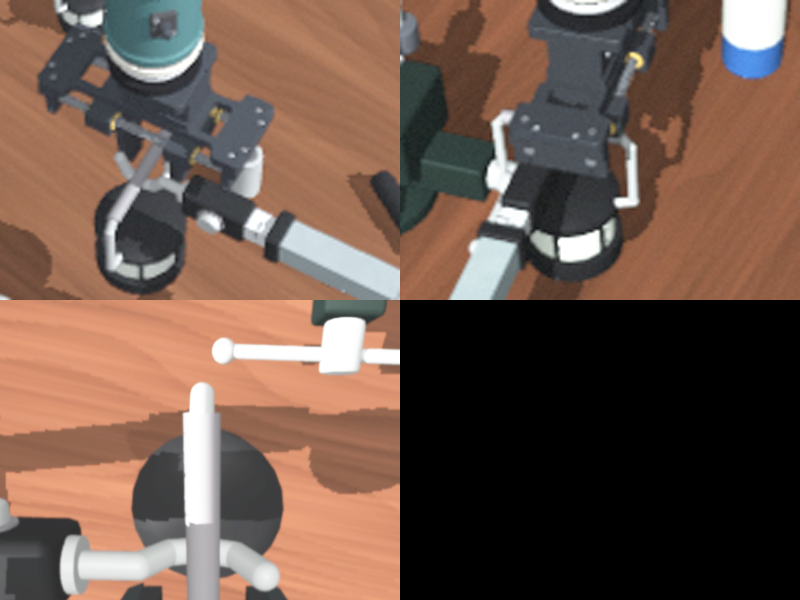

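```bash

python3 -m inch '[{"x":0,"y":0,"z":-0.008,"rx":0,"ry":0,"rz":0,"claw":-0.2},{"x":0,"y":0,"z":-0.02,"rx":0,"ry":0,"rz":0,"claw":-0.2},{"x":0,"y":0,"z":-0.04,"rx":0,"ry":0,"rz":0,"claw":-0.2},{"x":0,"y":0,"z":-0.06,"rx":0,"ry":0,"rz":0,"claw":-0.2},{"x":0,"y":0,"z":-0.085,"rx":0,"ry":0,"rz":0,"claw":-0.2}]'
python3 - <<'E'
from h import *
print(bot.get_obs()["qpos"])
go([.6072,.079,.335],-78.6)
E
```

```text
t: 10.35
tcp_pos: [0.5929, -0.0025, 0.3317]
ee_rot: [[0.98, 0.197, 0.001], [0.197, -0.98, -0.0], [0.001, 0.0, -1.0]]
wrist_force: [-1.7, -0.1, -0.1]
width: 0.0351
grasp_force: 0.0
[-4.62120305e-02  6.48550702e-02  1.66443542e+00  1.30772141e-05
  1.41141875e+00  1.32606461e+00]
shift [ 0.0301 -0.0771 -0.0033] rot [-3.000e-02 -5.000e-02  8.997e+01] now [ 0.5929 -0.0025  0.3317] t 10.35
```

```bash

python3 -m inch '[{"x":0,"y":-0.01,"z":-0.02,"rx":0,"ry":0,"rz":-10,"claw":1},{"x":0.005,"y":-0.02,"z":-0.02,"rx":0,"ry":0,"rz":-20,"claw":1},{"x":0.01,"y":-0.035,"z":-0.02,"rx":0,"ry":0,"rz":-30,"claw":1},{"x":0.02,"y":-0.05,"z":-0.02,"rx":0,"ry":0,"rz":-40,"claw":1},{"x":0.03,"y":-0.065,"z":-0.02,"rx":0,"ry":0,"rz":-50,"claw":1}]'
python3 -m inch '[{"x":0,"y":0,"z":0,"rx":0,"ry":0,"rz":-10,"claw":1},{"x":0,"y":0,"z":0,"rx":0,"ry":0,"rz":-20,"claw":1},{"x":0,"y":0,"z":0,"rx":0,"ry":0,"rz":-30,"claw":1},{"x":0,"y":0,"z":0,"rx":0,"ry":0,"rz":-40,"claw":1},{"x":0,"y":0,"z":0,"rx":0,"ry":0,"rz":-40,"claw":1}]'
python3 - <<'E'
from h import *
go([.6072,.079,.335],101.4)
ims=[grab(n)["frame"] for n in("wrist","scene","side")]
w,a,b=ims
f=lambda i,s:cv2.resize(i,s,interpolation=cv2.INTER_CUBIC)
out=np.hstack([f(w,(480,360)),np.vstack([f(a[190:310,260:420],(240,180)),f(b[160:280,200:360],(240,180))])])
cv2.imwrite("pics/m4.png",out[:,:,::-1])
E
```

```text
t: 10.98
tcp_pos: [0.6098, 0.0677, 0.3517]
ee_rot: [[0.474, 0.88, 0.002], [0.88, -0.474, 0.0], [0.001, 0.002, -1.0]]
wrist_force: [0.5, 0.9, -0.1]
width: 0.0831
grasp_force: 0.0
t: 11.6
tcp_pos: [0.6097, 0.0672, 0.3512]
ee_rot: [[-0.195, 0.981, 0.002], [0.981, 0.195, 0.0], [-0.0, 0.002, -1.0]]
wrist_force: [1.4, 1.3, 0.6]
width: 0.0883
grasp_force: 0.0
shift [ 0.0121 -0.0002  0.0162] rot [ 0.1   0.01 -0.13] now [0.6097 0.0672 0.3512] t 11.6
```

View pics/m4.png

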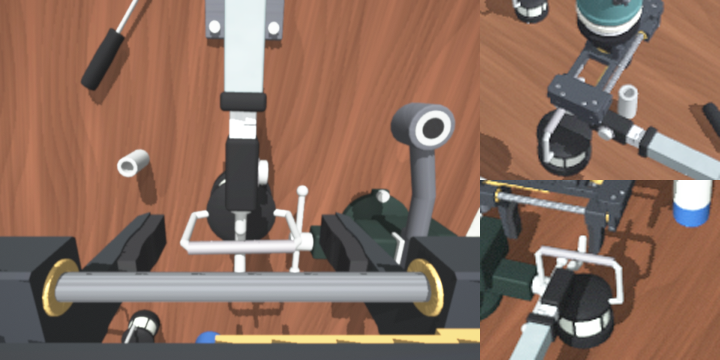

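Head top is from rear v≈138 to front v≈210 at u≈242 in the panel (×1.333 for full pixels), and the button is at (262,172). The lamp hangs upright on the hook with its handle centred.

```bash

python3 - <<'E'
from h import *
d=bot.get_image("wrist");f=4/3
R=onz(d,242*f,138*f,.287);F=onz(d,242*f,210*f,.287);B=onz(d,264*f,172*f,.27);M=onz(d,243*f,109*f,.287)
print(R,F,(R+F)/2,B,M,np.linalg.norm(F-R),np.linalg.norm(M-R))
u=np.array([.197,-.980]);v=np.array([.980,.197])
print(R[:2]+.03*u,B[:2]-.021*v)
c=(R[:2]+.03*u+B[:2]-.021*v)/2;print("c",c,"axis yaw",np.degrees(np.arctan2(*(M-F)[[1,0]])))
go([*c,.26],101.4)
E
```

```text
[0.6012269  0.10757808 0.287     ] [0.61249517 0.05077499 0.287     ] [0.60686103 0.07917654 0.287     ] [0.62518163 0.08051518 0.27      ] [0.5978572  0.12825625 0.287     ] 0.05790997888189637 0.020950927857239864
[0.6071369  0.07817808] [0.60460163 0.07637818]
c [0.60586926 0.07727813] axis yaw 100.6983815467722
shift [ 0.0106 -0.0016  0.0902] rot [ 0.03  0.   -0.15] now [0.6095 0.0671 0.3502] t 11.8
```

```bash

python3 -m inch '[{"x":0.0115,"y":-0.001,"z":0.02,"rx":0,"ry":0,"rz":0,"claw":1},{"x":0.0115,"y":-0.001,"z":0.045,"rx":0,"ry":0,"rz":0,"claw":1},{"x":0.0115,"y":-0.001,"z":0.07,"rx":0,"ry":0,"rz":0,"claw":1},{"x":0.0115,"y":-0.001,"z":0.09,"rx":0,"ry":0,"rz":0,"claw":1},{"x":0.0115,"y":-0.001,"z":0.099,"rx":0,"ry":0,"rz":0,"claw":0.5}]'
python3 -m inch '[{"x":0,"y":0,"z":0,"rx":0,"ry":0,"rz":0,"claw":0},{"x":0,"y":0,"z":0,"rx":0,"ry":0,"rz":0,"claw":-0.1},{"x":0,"y":0,"z":0,"rx":0,"ry":0,"rz":0,"claw":-0.1},{"x":0,"y":0,"z":0,"rx":0,"ry":0,"rz":0,"claw":-0.1},{"x":0,"y":0,"z":0,"rx":0,"ry":0,"rz":0,"claw":-0.1}]' 25
python3 - <<'E'
from h import *
go([.607,.0785,.2515],101.4)
E
```

```text
t: 12.42
tcp_pos: [0.6049, 0.0785, 0.2482]
ee_rot: [[-0.197, 0.98, -0.003], [0.98, 0.197, -0.0], [0.0, -0.003, -1.0]]
wrist_force: [1.3, 0.4, 0.0]
width: 0.0802
grasp_force: 0.0
t: 13.05
tcp_pos: [0.6077, 0.0785, 0.2516]
ee_rot: [[-0.197, 0.98, 0.004], [0.98, 0.197, 0.001], [-0.0, 0.004, -1.0]]
wrist_force: [4.6, 1.1, -0.3]
width: 0.0395
grasp_force: 2.5
shift [ 0.0002 -0.0007  0.0001] rot [ 0.24  0.01 -0.03] now [0.6077 0.0785 0.2516] t 13.05
```

```bash

python3 -m inch '[{"x":0,"y":0.001,"z":0,"rx":0,"ry":0,"rz":0,"claw":-0.2},{"x":0,"y":0.001,"z":0,"rx":0,"ry":0,"rz":0,"claw":-0.4},{"x":0,"y":0.001,"z":0,"rx":0,"ry":0,"rz":0,"claw":-0.5},{"x":0,"y":0.001,"z":0,"rx":0,"ry":0,"rz":0,"claw":-0.6},{"x":0,"y":0.001,"z":0,"rx":0,"ry":0,"rz":0,"claw":-0.6}]' 25
```

```text
t: 13.68
tcp_pos: [0.608, 0.0788, 0.2517]
ee_rot: [[-0.197, 0.98, 0.003], [0.98, 0.197, 0.001], [0.0, 0.003, -1.0]]
wrist_force: [5.4, 2.2, 2.8]
width: 0.0287
grasp_force: 25.0
```

```bash

python3 -m inch '[{"x":-0.001,"y":0.0005,"z":0,"rx":0,"ry":0,"rz":0,"claw":-0.6},{"x":-0.003,"y":0.0005,"z":0,"rx":0,"ry":0,"rz":0,"claw":-0.6},{"x":-0.006,"y":0.0005,"z":0,"rx":0,"ry":0,"rz":0,"claw":-0.6},{"x":-0.01,"y":0.0005,"z":0,"rx":0,"ry":0,"rz":0,"claw":-0.6},{"x":-0.015,"y":0.0005,"z":0,"rx":0,"ry":0,"rz":0,"claw":-0.6}]'
```

```text
t: 14.3
tcp_pos: [0.6106, 0.064, 0.2516]
ee_rot: [[-0.197, 0.98, 0.001], [0.98, 0.197, 0.001], [0.0, 0.001, -1.0]]
wrist_force: [0.8, 3.6, 5.1]
width: 0.0284
grasp_force: 25.0
```

```bash

python3 -m inch '[{"x":-0.005,"y":0,"z":0,"rx":0,"ry":0,"rz":0,"claw":-0.6},{"x":-0.01,"y":0,"z":0,"rx":0,"ry":0,"rz":0,"claw":-0.6},{"x":-0.015,"y":0,"z":0,"rx":0,"ry":0,"rz":0,"claw":-0.6},{"x":-0.02,"y":0,"z":0,"rx":0,"ry":0,"rz":0,"claw":-0.6},{"x":-0.025,"y":0,"z":0,"rx":0,"ry":0,"rz":0,"claw":-0.6}]'
python3 -m inch '[{"x":-0.005,"y":0,"z":0,"rx":0,"ry":0,"rz":0,"claw":-0.6},{"x":-0.01,"y":0,"z":0,"rx":0,"ry":0,"rz":0,"claw":-0.6},{"x":-0.015,"y":0,"z":0,"rx":0,"ry":0,"rz":0,"claw":-0.6},{"x":-0.02,"y":0,"z":0,"rx":0,"ry":0,"rz":0,"claw":-0.6},{"x":-0.025,"y":0,"z":0,"rx":0,"ry":0,"rz":0,"claw":-0.6}]'
python3 -m inch '[{"x":-0.004,"y":0,"z":0,"rx":0,"ry":0,"rz":0,"claw":-0.6},{"x":-0.007,"y":0,"z":0,"rx":0,"ry":0,"rz":0,"claw":-0.6},{"x":-0.01,"y":0,"z":0,"rx":0,"ry":0,"rz":0,"claw":-0.6},{"x":-0.012,"y":0,"z":0,"rx":0,"ry":0,"rz":0,"claw":-0.6},{"x":-0.012,"y":0,"z":0,"rx":0,"ry":0,"rz":0,"claw":-0.6}]'
python3 - <<'E'
from h import *
ims=[grab(n)["frame"] for n in("wrist","scene","side")]
w,a,b=ims
f=lambda i,s:cv2.resize(i,s,interpolation=cv2.INTER_CUBIC)
out=np.hstack([f(w[0:240,230:430],(500,600)),np.vstack([f(a[190:310,260:420],(300,300)),f(b[140:280,180:340],(300,300))])])
cv2.imwrite("pics/m5.png",out[:,:,::-1]);cv2.imwrite("pics/w5full.png",w[:,:,::-1])
E
```

```text
t: 14.92
tcp_pos: [0.615, 0.0393, 0.2516]
ee_rot: [[-0.197, 0.98, -0.001], [0.98, 0.197, 0.0], [0.001, -0.001, -1.0]]
wrist_force: [0.0, 3.4, 7.2]
width: 0.0285
grasp_force: 25.0
t: 15.55
tcp_pos: [0.6193, 0.0148, 0.2516]
ee_rot: [[-0.197, 0.98, -0.002], [0.98, 0.197, 0.0], [0.001, -0.002, -1.0]]
wrist_force: [-1.5, 2.7, 8.2]
width: 0.0285
grasp_force: 25.0
t: 16.18
tcp_pos: [0.6215, 0.0027, 0.2516]
ee_rot: [[-0.197, 0.98, -0.002], [0.98, 0.197, -0.0], [0.0, -0.002, -1.0]]
wrist_force: [-3.0, 1.2, 8.6]
width: 0.0287
grasp_force: 25.0
```

View pics/m5.png

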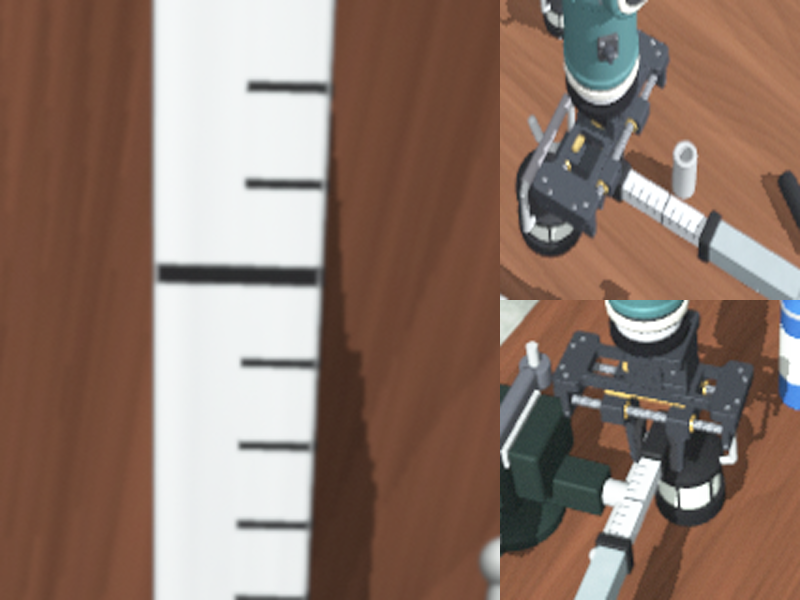

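The wrist view shows the scale with the long 50 mm line at crop row 274, and the lamp hangs clear. Now I'll read the scale numerically.

```bash

python3 - <<'E'
from h import *
o=bot.get_obs();print(o["tcp_pos"],o["wrist_force"],o["width"])
d=bot.get_image("wrist")
L=onz(d,325,109.6,.28);print("50 line",L)
u=np.array([.197,-.980]);v=np.array([.980,.197])
M=np.array([.5975,.128]);print("dist mouth->50 line",(L[:2]-M)@u, "TCP travel",(np.array(o["tcp_pos"])[:2]-[.6077,.0786])@u)
s=bot.get_image("scene");g=cv2.cvtColor(s["frame"],cv2.COLOR_RGB2GRAY).astype(np.float32)
for off in(.004,.006):
  r=np.arange(-.012,.075,.001)
  P=np.array([proj(s,[*(M+u*t+v*off),.28]) for t in r],np.float32)
  x=cv2.remap(g,P[:,0].reshape(-1,1),P[:,1].reshape(-1,1),cv2.INTER_CUBIC).ravel()
  print(off,[(int(round(t*1e3)),int(k)) for t,k in zip(r,x)])
E
```

```text
[0.62150173 0.00273364 0.25155641] [-3.15049711  1.45787049  8.11680336] 0.028879671393203556
50 line [0.60655181 0.08005702 0.28      ]
dist mouth->50 line 0.04876732890795595 TCP travel 0.07706797869459779
0.004 [(-12, 203), (-11, 168), (-10, 126), (-9, 88), (-8, 76), (-7, 70), (-6, 68), (-5, 68), (-4, 67), (-3, 66), (-2, 67), (-1, 67), (0, 57), (1, 46), (2, 75), (3, 134), (4, 180), (5, 196), (6, 195), (7, 186), (8, 166), (9, 168), (10, 208), (11, 248), (12, 257), (13, 255), (14, 255), (15, 255), (16, 253), (17, 244), (18, 224), (19, 219), (20, 235), (21, 250), (22, 255), (23, 256), (24, 255), (25, 255), (26, 257), (27, 251), (28, 235), (29, 226), (30, 234), (31, 249), (32, 256), (33, 255), (34, 255), (35, 257), (36, 255), (37, 239), (38, 213), (39, 202), (40, 218), (41, 246), (42, 254), (43, 255), (44, 256), (45, 256), (46, 252), (47, 238), (48, 206), (49, 183), (50, 192), (51, 224), (52, 249), (53, 258), (54, 255), (55, 255), (56, 258), (57, 251), (58, 233), (59, 220), (60, 226), (61, 243), (62, 255), (63, 256), (64, 255), (65, 257), (66, 257), (67, 243), (68, 219), (69, 204), (7
[... 297 characters left out ...]
, 246), (12, 254), (13, 257), (14, 255), (15, 255), (16, 257), (17, 249), (18, 226), (19, 210), (20, 224), (21, 247), (22, 256), (23, 255), (24, 255), (25, 256), (26, 254), (27, 247), (28, 232), (29, 228), (30, 240), (31, 253), (32, 255), (33, 255), (34, 255), (35, 255), (36, 255), (37, 251), (38, 235), (39, 222), (40, 226), (41, 242), (42, 254), (43, 257), (44, 255), (45, 256), (46, 258), (47, 240), (48, 201), (49, 175), (50, 194), (51, 237), (52, 258), (53, 257), (54, 256), (55, 256), (56, 255), (57, 248), (58, 237), (59, 231), (60, 240), (61, 252), (62, 256), (63, 257), (64, 256), (65, 255), (66, 256), (67, 252), (68, 231), (69, 210), (70, 211), (71, 232), (72, 250), (73, 258), (74, 257)]
```

```bash

python3 -m inch '[{"x":-0.001,"y":0,"z":0,"rx":0,"ry":0,"rz":0,"claw":-0.6},{"x":-0.002,"y":0,"z":0,"rx":0,"ry":0,"rz":0,"claw":-0.6},{"x":-0.002,"y":0,"z":0,"rx":0,"ry":0,"rz":0,"claw":-0.6},{"x":-0.002,"y":0,"z":0,"rx":0,"ry":0,"rz":0,"claw":-0.6},{"x":-0.002,"y":0,"z":0,"rx":0,"ry":0,"rz":0,"claw":-0.6}]'
python3 -m inch '[{"x":0,"y":0,"z":0,"rx":0,"ry":0,"rz":0,"claw":-0.6},{"x":0,"y":0,"z":0,"rx":0,"ry":0,"rz":0,"claw":-0.6},{"x":0,"y":0,"z":0,"rx":0,"ry":0,"rz":0,"claw":-0.6},{"x":0,"y":0,"z":0,"rx":0,"ry":0,"rz":0,"claw":-0.6},{"x":0,"y":0,"z":0,"rx":0,"ry":0,"rz":0,"claw":-0.6}]'
python3 - <<'E'
from h import *
u=np.array([.197,-.980]);v=np.array([.980,.197]);M=np.array([.5975,.128])
for n,offs in(("scene",(.004,.006,-.004)),("side",(.004,.006,-.004))):
  s=bot.get_image(n);g=cv2.cvtColor(s["frame"],cv2.COLOR_RGB2GRAY).astype(np.float32)
  for off in offs:
    r=np.arange(-.012,.075,.0005)
    f=lambda z:[proj(s,[*(M+u*t+v*off),z]) for t in r]
    def prof(z):
      P=np.array(f(z),np.float32);return cv2.remap(g,P[:,0].reshape(-1,1),P[:,1].reshape(-1,1),cv2.INTER_CUBIC).ravel()
    x=prof(.28);y=prof(.287)
    mins=[round(r[i]*1e3,1) for i in range(3,len(r)-3) if x[i]==x[i-3:i+4].min() and x[i]<235]
    e=[round(r[i]*1e3,1) for i in range(len(r)-1) if y[i]<120<=y[i+1]]
    print(n,off,"lines",[(m,int(x[np.argmin(abs(r*1e3-m))])) for m in mins],"collar",e)
print(bot.get_obs()["tcp_pos"])
E
```

```text
t: 17.05
tcp_pos: [0.6218, 0.0009, 0.2516]
ee_rot: [[-0.197, 0.98, -0.003], [0.98, 0.197, -0.0], [0.0, -0.002, -1.0]]
wrist_force: [-2.9, 2.7, 7.7]
width: 0.0286
grasp_force: 25.0
t: 17.68
tcp_pos: [0.6218, 0.001, 0.2516]
ee_rot: [[-0.197, 0.98, -0.003], [0.98, 0.197, -0.0], [0.0, -0.003, -1.0]]
wrist_force: [-3.1, 2.3, 8.6]
width: 0.0286
grasp_force: 25.0
scene 0.004 lines [(np.float64(-3.0), 65), (np.float64(1.0), 49), (np.float64(10.5), 192), (np.float64(20.5), 216), (np.float64(31.0), 231), (np.float64(41.0), 193), (np.float64(51.0), 180), (np.float64(61.0), 220), (np.float64(71.0), 203)] collar [np.float64(1.0)]
scene 0.006 lines [(np.float64(-7.5), 66), (np.float64(-3.5), 66), (np.float64(0.5), 56), (np.float64(11.0), 215), (np.float64(21.0), 217), (np.float64(30.5), 226), (np.float64(41.0), 220), (np.float64(51.0), 177), (np.float64(61.0), 226), (np.float64(70.5), 221)] collar [np.float64(1.0)]
scene -0.004 lines [(np.float64(-7.5), 67), (np.float64(0.5), 52), (np.float64(51.0), 192)] collar [np.float64(1.0)]
side 0.004 lines [(np.float64(-5.5), 69), (np.float64(-1.0), 52), (np.float64(2.5), 51), (np.float64(12.0), 223), (np.float64(22.5), 221), (np.float64(32.5), 217), (np.float64(43.0), 228), (np.float64(51.5), 179), (np.float64(62.0), 218), (np.float64(72.0), 222)] collar [np.float64(0.0)]
side 0.006 lines [(np.float64(0.5), 52), (np.float64(4.0), 48), (np.float64(12.5), 209), (np.float64(22.5), 211), (np.float64(32.5), 196), (np.float64(43.0), 211), (np.float64(52.5), 189), (np.float64(62.5), 232), (np.float64(72.0), 230)] collar [np.float64(0.5)]
side -0.004 lines [(np.float64(-6.0), 72), (np.float64(2.0), 49), (np.float64(52.5), 177)] collar [np.float64(1.0)]
[0.62179776 0.00095918 0.25156935]
```

```bash

python3 -m inch '[{"x":0,"y":0,"z":0,"rx":0,"ry":0,"rz":0,"claw":-0.6},{"x":0,"y":0,"z":0,"rx":0,"ry":0,"rz":0,"claw":-0.6},{"x":0,"y":0,"z":0,"rx":0,"ry":0,"rz":0,"claw":-0.6},{"x":0,"y":0,"z":0,"rx":0,"ry":0,"rz":0,"claw":-0.6},{"x":0,"y":0,"z":0,"rx":0,"ry":0,"rz":0,"claw":-0.6}]' >/dev/null
python3 -m inch '[{"x":0,"y":0,"z":0,"rx":0,"ry":0,"rz":0,"claw":-0.6},{"x":0,"y":0,"z":0,"rx":0,"ry":0,"rz":0,"claw":-0.6},{"x":0,"y":0,"z":0,"rx":0,"ry":0,"rz":0,"claw":-0.6},{"x":0,"y":0,"z":0,"rx":0,"ry":0,"rz":0,"claw":-0.6},{"x":0,"y":0,"z":0,"rx":0,"ry":0,"rz":0,"claw":-0.6}]'
python3 - <<'E'
from h import *
f=[bot.get_image("scene")["frame"].astype(int) for _ in range(5)]
D=[abs(b-f[0]).sum(2) for b in f[1:]]
print([(int((x>60).sum()),int(x.max())) for x in D])
E
```

```text
t: 19.02
tcp_pos: [0.6218, 0.001, 0.2515]
ee_rot: [[-0.197, 0.98, -0.003], [0.98, 0.197, -0.0], [0.0, -0.003, -1.0]]
wrist_force: [-3.2, 1.9, 8.5]
width: 0.0287
grasp_force: 25.0
[(0, 40), (1, 118), (5, 175), (4, 175)]
```

```bash
python3 -c "
from rig import bot
print(bot.job_done())"
```

```text
the job is handed in; nothing more can be done
None
```

I've handed the job in: the lamp is hanging still on the hook, and the arm is holding the boom with the button squeezed in at about 100 mm (my measurements gave 99 to 101.5 mm); no pass or fail came back.

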